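# Read two faces of a metal specimen in a hold-to-press face reader

### The arm

A 7-joint arm with a two-finger parallel gripper is mounted at the origin on the work surface. World frame = base frame: x ahead of the robot, y to its left, z up, the work surface at z = 0. Lengths are in mm, angles in rad, forces in N, time in s.
With the tool pointing down it reaches from about 400 to 875 mm from the base axis. Payload 4.4 kg.
Tool frame: the origin (TCP) lies midway between the tips of the shut fingers; the grasp point (between the pads) lies 19 mm behind it; z points along the fingers, y is the direction in which the jaws open and shut (so a half turn about z gives the same grasp; the last joint's range is limited). The gripper opens to 85 mm and grips with 20 to 120 N. Pads are 22 mm wide; open, the fingers measure 114 mm over their backs; the gripper's body (76 mm by 85 mm) begins 54 mm behind the grasp point. The pads swing forward as they close: fully open they stand 13 mm farther back than shut.
Start: joints at [1.132, 0.628, 0.038, 1.517, -0.027, 0.996, -0.02], TCP at [236.774, -605.356, 231.313] pointing down, gripper open.
Joint ranges: [-3.06, 3.06], [-0.37, 2.12], [-1.25, 1.32], [0.18, 2.47], [-1.1, 4.24], [0.23, 1.98], [-2.94, 2.94]. Speed limits (rad/s): [2.57, 2.57, 3.14, 3.14, 3.14, 3.14, 3.14].

### API

Orientations are given as [roll, pitch, yaw] about the fixed x, y, z axes, in that order (R = Rz(yaw) Ry(pitch) Rx(roll)).
In Python, from cell import * gives the robot as it stands. The module is installed in compiled form; this text tells all that it offers.
- The arm moves only by the tool move_arm, never from a script. Its argument "series" is a list of rows, each a list of 2 entries, a list of its own where there are three numbers: the shift along the tool's x, y, z in m, then the turn about the tool's z in rad. In form: [[[x, y, z], yaw], ...]. A call has 1 to 5 rows; each row is the pose to reach, as a shift and turn from the pose measured when the call began, along the tool's axes at that moment; what a row does not reach only later rows make up. A row lasts 1/8 s, in which the tool goes at most 62.5 mm and 10.7 degrees, less where a joint would pass 70% of its speed; a pose out of reach is approached as far as the arm can. A call with a gripper value outside its range is refused whole. "claw" is the opening, from 0 (shut) to 1 (fully open), set as the call begins (left out, the last holds). The fingers move at their own pace and stop on an object; the grip force is fixed at half the most. Time passes only in rows, so rows that repeat a pose let the fingers close. It gives the time, the measured TCP pose, the force and the opening at its end, in the units of the state.
- read_state(): the state, without advancing time (a new reading comes with each control period).
- get_image(name): name is "scene" or "side" or "wrist"; returns the picture (400x640x3 uint8, blue, green, red); there is no depth.
- camera_model(name): a dict with "fov_y" (degrees; the focal length in pixels is half the picture's height over the tangent of half this angle, whatever the lens; pixels are square), "cx", "cy" (the principal point, pixels), "pose" (4x4, takes a point from camera to world coordinates); the wrist camera has in their place "tool_from_camera" (4x4, takes a point from camera to tool coordinates, whose origin is the TCP and whose axes are the flange's). Camera axes: x right, y down, z forward; pixel columns grow to the right and rows downward; lengths in mm; the calibration is good to about 2 mm. A picture is of the moment at which its call begins: read the wrist's pose just before it. camera_model takes no time and is no camera call.
- finish_job(): hands the job in, once; it reports no verdict.
The state is a dict: "clock": time; "qpos": joint angles; "qd": joint speeds; "tau": joint torques, N m; "eef_pos": TCP position; "tool_rot": TCP orientation; "force": force on the tool from outside, world axes, zero at the start; "torque": the same for the moment, N m; "width": finger opening in mm.
Only numpy, scipy, OpenCV 4.12 (cv2) and the standard library are available. Lean on these libraries where they do the work, as an engineer would, in place of code of your own. Each camera call takes 0.05 s, during which the arm holds its last target. There are 200 camera calls.

### The job

The metal block on the reader's deck has one small end face towards the reading window: push the paddle so that its rubber pad presses the block flat against the window, stop when the pad's rod has sunk about half-way (12 mm) into its sleeve, and hold that for two seconds without touching the block. Let the paddle spring back, turn the block a quarter turn so that one of its broad long sides faces the window, standing upright on the deck and centred on the window, and press it with the paddle half-way in the same way. Finish while still holding the paddle there; never push the pad to its stop, and do not shift the glassware and rack standing nearby.

Things in the scene. Friction and masses are not known exactly. Their poses are not given: they have to be found in the camera images.
- stand: Fixed white face reader; place and heading vary. Origin on the bench top; own x is the way the paddle pushes (to the window), z up. Dark grey deck: top 45 mm above the bench, x = -190 to 60 mm, 130 mm wide (y = -65 to 65). A grey reading head (top 91 mm above the bench) rises from the deck at x = 60 mm; a 140 mm high white case stands behind it, x = 190 to 320 mm.
- window (a point): Centre of the round window, 24 mm across, in the reading head's flat upright face: x = 60, y = 0, z = 68 mm of the stand. Axes as the stand.
- block_c (a point): Centre of the plain aluminium block: 50 long (own x) x 32 wide (own y) x 45 mm high (own z), about 0.2 kg, loose on the deck between pad and window, near x = 0, y = 0 of the stand. At the start its length lies roughly along the stand's x, an end face (32 mm wide) towards the window. The broad long sides are 50 mm wide.
- carriage (a joint): Travel of the sprung carriage with the paddle, m: 0 at rest, grows along the stand's x to 0.125 at most. A light spring (2 N at rest, 6 N at full travel) returns it when released. With the block flush on the window the pad touches it at 0.080 (block end-on) or 0.098 (side-on); half-way in is 0.012 more.
- pad (a joint): How far the rubber pad's rod is pushed back into its sleeve on the carriage, in m: 0 free, 0.024 at its stop, aim for 0.012. Own spring, 0.6 N per mm (about 8 N at half-way). At rest 24 mm of bright rod shows between pad and sleeve; 12 mm shows at half-way.
- paddle (a point): Middle of the paddle's flat rear face, the face to push, 90 mm above the bench; moves with the carriage (at rest x = -134, y = 0 of the stand). The paddle is an upright black plate 50 mm wide, 12 mm thick, 53 to 115 mm above the bench, free behind and above. Axes as the stand.
- pad_face (a point): Centre of the rubber pad's front face (30 mm wide, 38 mm high, top 87 mm above the bench, plate 8 mm thick); at rest at x = -70, y = 0, z = 68 mm of the stand, so 130 mm from the window. Same axes as the stand.
- bottle: Bystander: capped bottle, 60 mm across, 130 mm high; origin at the centre of its underside.
- beaker: Bystander: glass beaker, 68 mm across, 85 mm high; origin at the centre of its underside.
- rack: Bystander: white vial rack, 120 x 60 mm, 57 mm high with its vials; origin at the centre of its underside.
There are look-alikes about, which are no part of the job. Leave any blue or green look-alike of the part that bears block_c alone.

How it is judged:
By the outcome, as a careful person would: the job done as asked, in the order asked, and still so for the second after the job is handed in, while the arm keeps its last pose, push and grip.
It also fails if it takes over 70 s, if anything falls off the work surface, if the arm or the gripper's body presses on something with over 40 N, if the wrist force passes 120 N, or if a joint passes its speed limit or range.

## Working session

There is one attempt and no reset: what is moved stays moved. The work goes in short steps, Python scripts to look and compute and a tool call to move; the robot and the scene stay as the last step left them, time stands still between calls to the robot, and variables do not carry over. Pictures are saved under pics/ and viewed, about 8 in all and at most 12, crops included, and the job is handed in when it is done.

Besides the shell and the picture viewer there is one more tool, called after "Emit:" as name([rows], argument=value, ...), one row to a line, values as JSON. move_arm: Moves the arm, as the interface text tells. Its arguments: {"type":"object","properties":{"series":{"type":"array"},"claw":{"type":"number"}},"required":["series"]}

```bash
mkdir -p pics; python3 - <<'E'
from cell import *
import cv2,numpy as np
s=read_state();print({k:np.round(v,3).tolist() for k,v in s.items()})
for n in ["scene","side"]:
    cv2.imwrite(f"pics/{n}0.png",get_image(n)); c=camera_model(n);print(n,c["fov_y"],c["cx"],c["cy"],np.round(c["pose"],3).tolist())
print(camera_model("wrist"))
cv2.imwrite("pics/wrist0.png",get_image("wrist"))
E
```

```text
{'clock': 0.0, 'qpos': [1.132, 0.629, 0.038, 1.518, -0.027, 0.996, -0.02], 'qd': [-0.001, -0.001, -0.001, 0.001, 0.0, 0.001, -0.0], 'tau': [0.0, -56.34, 1.227, -19.344, 0.011, 0.011, -0.0], 'eef_pos': [236.546, -604.779, 230.416], 'tool_rot': [-3.14, 0.0, 0.373], 'force': [-0.049, -0.905, 0.521], 'torque': [0.033, 0.012, -0.001], 'width': 85.315}
scene 54.5585180697708 323.4038426555578 197.3204654018235 [[0.072, 0.811, -0.581, 1018.512], [0.997, -0.063, 0.035, -68.937], [-0.008, -0.582, -0.813, 721.163], [0.0, 0.0, 0.0, 1.0]]
side 51.07163059298377 314.1718483992944 204.58782727032752 [[0.928, -0.242, 0.282, 328.46], [-0.371, -0.646, 0.667, -596.563], [0.021, -0.724, -0.689, 623.889], [0.0, 0.0, 0.0, 1.0]]
{'fov_y': 67.54843118279103, 'cx': 320.13946079330606, 'cy': 197.03330539324904, 'tool_from_camera': array([[ 1.01882572e-04, -9.59921270e-01, -2.80269773e-01,
         7.10109465e+01],
       [ 9.99999900e-01,  2.19572896e-04, -3.88519000e-04,
        -6.88320217e-01],
       [ 4.34487298e-04, -2.80269705e-01,  9.59921197e-01,
        -1.42580372e+02],
       [ 0.00000000e+00,  0.00000000e+00,  0.00000000e+00,
         1.00000000e+00]])}
```

View pics/scene0.png

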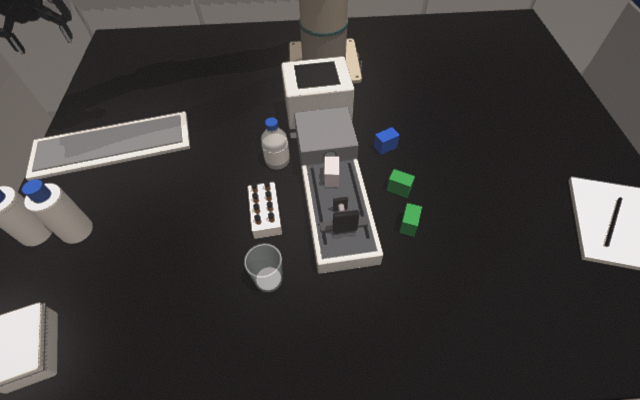

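View pics/side0.png

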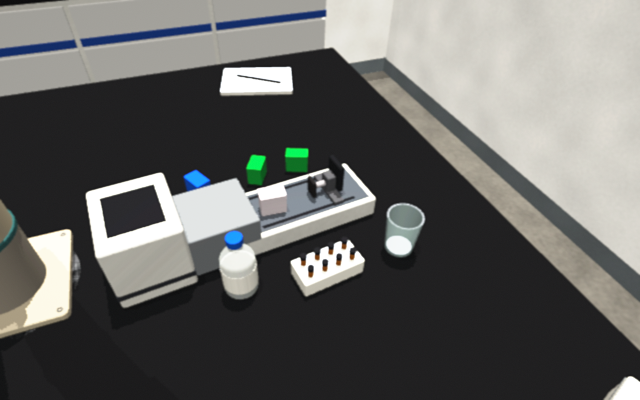

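```bash
cat > h.py <<'E'
from cell import *
import cv2,numpy as np
def K(c): 
    f=200/np.tan(np.radians(c["fov_y"]/2)); return f
def ray(n,u,v,z,T=None):
    c=camera_model(n); f=K(c); P=c["pose"] if T is None else T
    d=P[:3,:3]@np.array([(u-c["cx"])/f,(v-c["cy"])/f,1]); o=P[:3,3]
    return o+d*(z-o[2])/d[2]
def proj(n,p,T=None):
    c=camera_model(n); f=K(c); P=c["pose"] if T is None else T
    q=P[:3,:3].T@(np.array(p)-P[:3,3]); return np.array([c["cx"]+f*q[0]/q[2],c["cy"]+f*q[1]/q[2]])
E
python3 - <<'E'
import cv2,numpy as np
a=cv2.imread("pics/scene0.png")[125:275,290:390]; b=cv2.imread("pics/side0.png")[145:260,245:380]
A=cv2.resize(a,None,fx=4,fy=4,interpolation=cv2.INTER_CUBIC);B=cv2.resize(b,(399,340),interpolation=cv2.INTER_CUBIC)
M=np.zeros((600,800,3),np.uint8);M[:,:400]=A;M[:340,400:799]=B;cv2.imwrite("pics/crop1.png",M)
E
```

```text
(no output)
```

View pics/crop1.png

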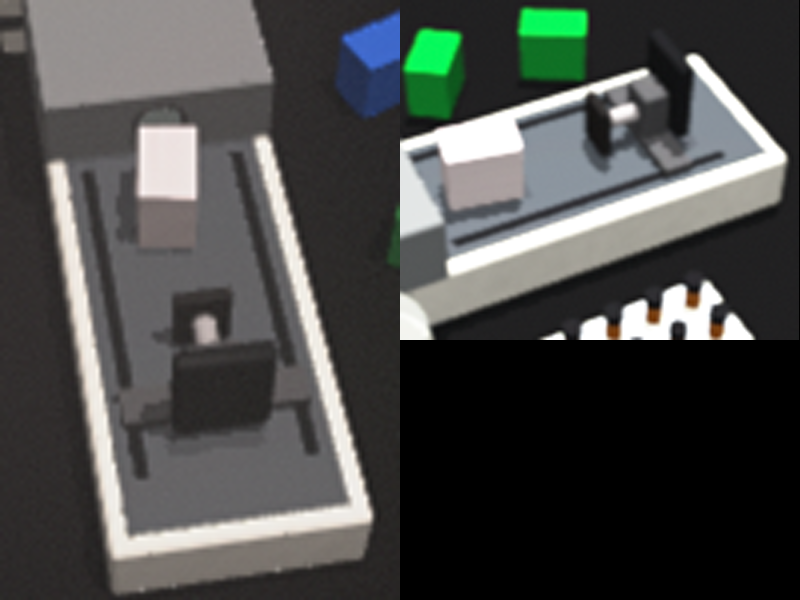

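```bash
python3 - <<'E'
from h import *
S=lambda x,y:(290+(x+.5)/4-.5,125+(y+.5)/4-.5)
D=lambda x,y:(245+(x-400)/2.956,145+y/2.956)
def show(n,f,l,z):
    P=[ray(n,*f(*p),z) for p in l]
    print(n,z,[np.round(p[:2],1).tolist() for p in P],[round(float(np.linalg.norm(P[i]-P[i-1])),1) for i in range(1,len(P))])
show("scene",S,[(125,535),(350,505),(258,142),(66,162)],45)
show("scene",S,[(110,550),(372,515),(262,135),(50,162)],45)
show("scene",S,[(45,108),(272,82)],91)
show("scene",S,[(138,126),(197,127),(196,197),(137,193)],90)
show("scene",S,[(172,352),(275,345)],115)
show("scene",S,[(174,293),(231,289)],87)
show("side",D,[(784,158),(693,57),(452,272)],45)
show("side",D,[(757,157),(685,72),(455,260)],45)
show("side",D,[(439,134),(447,162),(523,149),(514,122)],90)
show("side",D,[(651,32),(691,75)],115)
E
```

```text
scene 45 [[679.5, -55.0], [671.7, 55.4], [436.2, 38.2], [442.5, -72.6]] [110.7, 236.1, 111.0]
scene 45 [[686.9, -62.7], [677.9, 65.2], [431.1, 41.1], [441.8, -81.7]] [128.2, 248.0, 123.3]
scene 91 [[442.3, -82.0], [433.0, 43.7]] [126.1]
scene 90 [[458.5, -32.3], [461.7, -0.6], [510.1, -5.7], [505.0, -36.2]] [31.9, 48.7, 31.0]
scene 115 [[622.0, -28.2], [621.8, 20.3]] [48.4]
scene 87 [[568.5, -22.2], [568.3, 6.5]] [28.8]
side 45 [[688.5, -63.0], [676.6, 61.6], [443.7, -83.7]] [125.1, 274.4]
side 45 [[671.4, -55.5], [663.4, 47.2], [448.4, -74.6]] [103.0, 247.1]
side 90 [[461.3, -5.7], [458.6, -33.1], [507.4, -38.3], [510.5, -11.4]] [27.5, 49.1, 27.0]
side 115 [[619.1, 16.9], [625.3, -34.9]] [52.1]
```

```bash
cat >> h.py <<'E'
from scipy.spatial.transform import Rotation as Ro
TH=0.077; O=np.array([495.1,-14.1])
def st(x,y,z,th=None,o=None):   # stand -> world
    t=TH if th is None else th; u=-np.array([np.cos(t),np.sin(t)]); w=np.array([-u[1],u[0]])
    return np.array([*( (O if o is None else o)+x*u+y*w),z])
def to(p,yaw):
    s=read_state(); R=Ro.from_euler("xyz",s["tool_rot"]).as_matrix()
    d=R.T@(np.array(p)-s["eef_pos"])/1000
    e=(yaw-s["tool_rot"][2]+np.pi)%(2*np.pi)-np.pi
    print("t",s["clock"],"pos",np.round(s["eef_pos"],1),"yaw",round(s["tool_rot"][2],3),"F",np.round(s["force"],1),"q",np.round(s["qpos"],2))
    print("shift",np.round(d,4),"turn",round(-e,3))
def wT():
    s=read_state(); T=np.eye(4);T[:3,:3]=Ro.from_euler("xyz",s["tool_rot"]).as_matrix();T[:3,3]=s["eef_pos"]
    return T@camera_model("wrist")["tool_from_camera"]
E
python3 -c "
from h import *
to([500,-18,240],0.077)"
```

```text
t 0.15 pos [ 236.6 -604.9  230.6] yaw 0.373 F [-1.1 -0.  -0.5] q [ 1.13  0.63  0.04  1.52 -0.03  1.   -0.02]
shift [ 0.459  -0.4507 -0.0088] turn 0.296
```

Emit:
move_arm([
  [[0.459,-0.451,-0.009],0.296],
  [[0.459,-0.451,-0.009],0.296],
  [[0.459,-0.451,-0.009],0.296],
  [[0.459,-0.451,-0.009],0.296],
  [[0.459,-0.451,-0.009],0.296],
], claw=1)

```text
clock: 0.78
eef_pos: [365.1, -318.2, 235.7]
tool_rot: [-3.14, 0.0, 0.077]
force: [1.1, 0.5, 0.4]
width: 85.3
```

```bash
python3 -c "
from h import *
to([500,-18,240],0.077)"
```

```text
t 0.775 pos [ 365.1 -318.2  235.7] yaw 0.077 F [1.1 0.5 0.4] q [ 0.58  0.39  0.11  1.96 -0.06  0.79 -0.77]
shift [ 0.1576 -0.2889 -0.004 ] turn -0.0
```

Emit:
move_arm([
  [[0.158,-0.289,-0.004],0],
  [[0.158,-0.289,-0.004],0],
  [[0.158,-0.289,-0.004],0],
  [[0.158,-0.289,-0.004],0],
  [[0.158,-0.289,-0.004],0],
])

```text
clock: 1.4
eef_pos: [493.3, -33.4, 239.9]
tool_rot: [-3.14, -0.0, 0.077]
force: [0.2, 0.0, 0.5]
width: 85.4
```

Emit:
move_arm([
  [[0,0,0],0],
  [[0,0,0],0],
])

```text
clock: 1.65
eef_pos: [492.8, -33.6, 239.6]
tool_rot: [-3.141, 0.001, 0.077]
force: [-0.6, 0.4, 0.8]
width: 85.5
```

```bash
python3 -c "
from h import *
to([500,-18,240],0.077)
T=wT();np.save('T1.npy',T);im=get_image('wrist')
cv2.imwrite('pics/w1.png',cv2.resize(im,(800,500),interpolation=cv2.INTER_CUBIC))
for p in [(60,0,68),(60,-62,91),(60,62,91),(60,0,91),(-70,-15,87),(-70,15,87),(-134,-25,115),(-134,25,115),(-190,65,45),(-190,-65,45)]: print(p,np.round(proj('wrist',st(*p),T)*1.25,0))
for p in [(458.5,-32.3),(461.7,-.6),(510.1,-5.7),(505,-36.2)]: print(np.round(proj('wrist',[*p,90],T)*1.25,0))
"
```

```text
t 1.65 pos [492.8 -33.6 239.6] yaw 0.077 F [-0.6  0.4  0.8] q [-0.03  0.4   0.06  1.93 -0.03  0.81 -1.45]
shift [ 0.0084 -0.015  -0.0004] turn 0.0
(60, 0, 68) [380. 284.]
(60, -62, 91) [305. 294.]
(60, 62, 91) [452. 294.]
(60, 0, 91) [378. 294.]
(-70, -15, 87) [356. 133.]
(-70, 15, 87) [396. 133.]
(-134, -25, 115) [332.  27.]
(-134, 25, 115) [410.  27.]
(-190, 65, 45) [461. -29.]
(-190, -65, 45) [292. -29.]
[396. 269.]
[358. 262.]
[368. 205.]
[406. 214.]
```

View pics/w1.png

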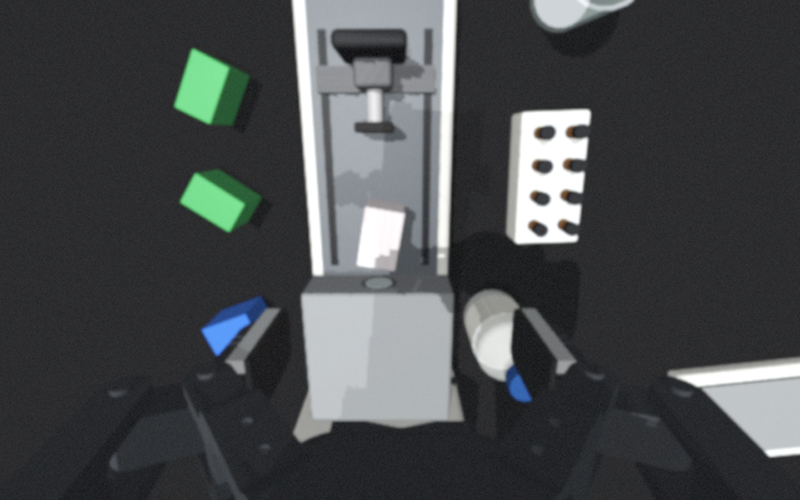

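```bash
sed -i 's/O=np.array(\[495.1,-14.1\])/O=np.array([495.0,-13.1])/' h.py; python3 -c "
from h import *
to([484,-18.5,54],-0.09)"
```

```text
t 1.7 pos [492.6 -34.7 239.7] yaw 0.075 F [ 0.1 -1.2 -0.1] q [-0.03  0.4   0.06  1.93 -0.03  0.81 -1.45]
shift [-0.0072 -0.0167  0.1857] turn 0.165
```

Emit:
move_arm([
  [[-0.007,-0.016,0.05],0.165],
  [[-0.007,-0.016,0.1],0.165],
  [[-0.007,-0.016,0.125],0.165],
  [[-0.007,-0.016,0.125],0.165],
])

```text
clock: 2.2
eef_pos: [482.4, -21.2, 113.3]
tool_rot: [3.141, 0.005, -0.093]
force: [-0.2, -0.1, 0.0]
width: 85.2
```

```bash
python3 -c "
from h import *
for i in range(3): to([484,-18.5,54],-0.09)
get_image('side');to([484,-18.5,54],-0.09)"
```

```text
t 2.2 pos [482.4 -21.2 113.3] yaw -0.093 F [-0.2 -0.1  0. ] q [-0.06  0.59  0.07  2.08 -0.08  0.48 -1.6 ]
shift [ 0.0017 -0.0029  0.0593] turn -0.003
t 2.2 pos [482.4 -21.2 113.3] yaw -0.093 F [-0.2 -0.1  0. ] q [-0.06  0.59  0.07  2.08 -0.08  0.48 -1.6 ]
shift [ 0.0017 -0.0029  0.0593] turn -0.003
t 2.2 pos [482.4 -21.2 113.3] yaw -0.093 F [-0.2 -0.1  0. ] q [-0.06  0.59  0.07  2.08 -0.08  0.48 -1.6 ]
shift [ 0.0017 -0.0029  0.0593] turn -0.003
t 2.25 pos [483.7 -20.9 114.6] yaw -0.093 F [-0.1 -0.1  0.8] q [-0.06  0.58  0.07  2.08 -0.08  0.48 -1.6 ]
shift [ 0.0003 -0.0025  0.0606] turn -0.003
```

Emit:
move_arm([
  [[0.0,-0.002,0.03],0],
  [[0.0,-0.002,0.06],0],
  [[0.0,-0.002,0.06],0],
  [[0.0,-0.002,0.06],0],
])

```text
clock: 2.75
eef_pos: [484.8, -19.5, 56.1]
tool_rot: [3.141, -0.0, -0.094]
force: [-0.4, 0.6, 0.2]
width: 85.1
```

Emit:
move_arm([
  [[0,0,0],0],
  [[0,0,0],0],
  [[0,0,0],0],
  [[0,0,0],0],
  [[0,0,0],0],
], claw=0.3)

```text
clock: 3.38
eef_pos: [485.2, -19.3, 56.8]
tool_rot: [3.141, -0.001, -0.093]
force: [-0.2, 0.8, 6.3]
width: 31.5
```

```bash
python3 -c "
from h import *
to([484,-18.5,54],-0.09);print(read_state()['width'])"
```

```text
t 3.375 pos [485.2 -19.3  56.8] yaw -0.093 F [-0.2  0.8  6.3] q [-0.05  0.69  0.05  2.11 -0.09  0.34 -1.59]
shift [-0.0013 -0.0007  0.0028] turn -0.003
31.471063721727475
```

```bash
python3 -c "
from h import *
p=st(10,0,61);print(p);to(p,0.077)"
```

```text
[485.02963036 -13.86923934  61.        ]
t 3.375 pos [485.2 -19.3  56.8] yaw -0.093 F [-0.2  0.8  6.3] q [-0.05  0.69  0.05  2.11 -0.09  0.34 -1.59]
shift [-0.0007 -0.0054 -0.0042] turn -0.17
```

Emit:
move_arm([
  [[0,0,-0.005],0],
  [[0,0,-0.005],0],
  [[-0.001,-0.005,-0.005],-0.17],
  [[-0.001,-0.005,-0.005],-0.17],
  [[-0.001,-0.005,-0.005],-0.17],
], claw=0.1)

```text
clock: 4.0
eef_pos: [484.6, -14.4, 61.7]
tool_rot: [3.141, -0.001, 0.074]
force: [-0.1, 0.7, -2.2]
width: 31.3
```

```bash
python3 -c "
from h import *
get_image('side');p=st(10,0,57);to(p,0.077)"
```

```text
t 4.05 pos [484.6 -14.5  61.7] yaw 0.074 F [ 0.6  0.9 -1.4] q [-0.04  0.68  0.01  2.11 -0.02  0.35 -1.5 ]
shift [ 0.0005 -0.0006  0.0047] turn -0.003
```

Emit:
move_arm([
  [[0,-0.0005,0.003],-0.003],
  [[0,-0.0005,0.005],-0.003],
  [[0,-0.0005,0.006],-0.003],
  [[0,-0.0005,0.006],-0.003],
])

```text
clock: 4.55
eef_pos: [484.5, -14.1, 56.8]
tool_rot: [3.141, -0.001, 0.076]
force: [-2.6, -0.3, 13.0]
width: 30.9
```

Emit:
move_arm([
  [[0,0,0],0],
  [[0,0,0],0],
  [[0,0,0],0],
], claw=0.6)

```text
clock: 4.92
eef_pos: [484.5, -14.1, 56.6]
tool_rot: [3.141, -0.001, 0.076]
force: [-0.7, -0.2, -0.6]
width: 51.3
```

Emit:
move_arm([
  [[0,0,-0.05],0],
  [[0,0,-0.1],0],
  [[0.03,0,-0.145],0],
  [[0.08,0,-0.145],0],
  [[0.08,0,-0.145],0],
])

```text
clock: 5.55
eef_pos: [567.7, -7.3, 202.1]
tool_rot: [3.141, -0.006, 0.077]
force: [-1.4, -0.1, -0.0]
width: 51.5
```

```bash
python3 -c "
from h import *
get_image('side');to(st(-165,0,200),0.077)
T=wT();im=get_image('wrist')
cv2.imwrite('pics/w2.png',cv2.resize(im,(800,500),interpolation=cv2.INTER_CUBIC))
for p in [(60,0,68),(60,-62,91),(60,62,91),(-70,-15,87),(-70,15,87),(-134,-25,115),(-134,25,115),(35,-16,90),(35,16,90),(-15,-16,90),(-15,16,90)]: print(p,np.round(proj('wrist',st(*p),T)*1.25,0))
"
```

```text
t 5.6 pos [564.7  -7.6 201.3] yaw 0.077 F [-0.7 -0.4 -1.2] q [-0.06  0.54  0.03  1.79 -0.02  0.81 -1.51]
shift [0.0951 0.0001 0.0013] turn -0.0
(60, 0, 68) [401. 381.]
(60, -62, 91) [324. 399.]
(60, 62, 91) [479. 399.]
(-70, -15, 87) [380. 241.]
(-70, 15, 87) [422. 241.]
(-134, -25, 115) [359. 149.]
(-134, 25, 115) [444. 149.]
(35, -16, 90) [381. 371.]
(35, 16, 90) [422. 371.]
(-15, -16, 90) [380. 313.]
(-15, 16, 90) [423. 313.]
```

View pics/w2.png

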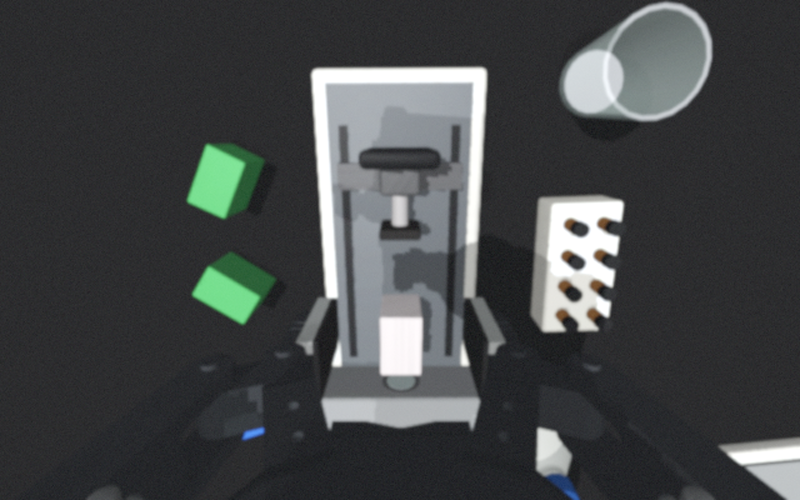

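Emit:
move_arm([
  [[0.1,0,0],0],
  [[0.1,0,0],0],
  [[0.1,0,0.06],0],
  [[0.1,0,0.1],0],
  [[0.1,0,0.1],0],
], claw=0)

```text
clock: 6.28
eef_pos: [658.4, -0.6, 96.9]
tool_rot: [3.141, 0.011, 0.076]
force: [-0.3, -0.2, 0.2]
width: -0.0
```

```bash
python3 -c "
from h import *
get_image('side');to(st(-160,0,78),0.077)
"
```

```text
t 6.325 pos [ 6.608e+02 -6.000e-01  9.960e+01] yaw 0.076 F [-0.3  0.6 -0. ] q [-0.06  0.8   0.03  1.59 -0.03  0.76 -1.51]
shift [-0.0062 -0.0003  0.0216] turn -0.001
```

Emit:
move_arm([
  [[0,0,0.02],0],
  [[-0.006,0,0.02],0],
  [[-0.008,0,0.02],0],
  [[-0.01,0,0.02],0],
  [[-0.01,0,0.02],0],
])

```text
clock: 6.95
eef_pos: [651.0, -1.3, 80.2]
tool_rot: [3.141, 0.005, 0.076]
force: [0.3, 0.3, -0.4]
width: 0.2
```

Emit:
move_arm([
  [[-0.002,0,0],0],
  [[-0.004,0,0],0],
  [[-0.004,0,0],0],
])

```text
clock: 7.32
eef_pos: [646.8, -1.7, 80.3]
tool_rot: [3.141, 0.005, 0.076]
force: [0.3, -0.1, 1.4]
width: 0.3
```

Emit:
move_arm([
  [[-0.002,0,0],0],
  [[-0.004,0,0],0],
  [[-0.004,0,0],0],
])

```text
clock: 7.7
eef_pos: [642.6, -2.1, 80.3]
tool_rot: [3.141, 0.005, 0.076]
force: [0.2, -0.9, 0.1]
width: -0.0
```

Emit:
move_arm([
  [[-0.002,0,0],0],
  [[-0.004,0,0],0],
  [[-0.004,0,0],0],
])

```text
clock: 8.07
eef_pos: [639.1, -2.2, 80.4]
tool_rot: [3.141, 0.004, 0.076]
force: [2.6, -0.1, -0.8]
width: 0.0
```

```bash
python3 -c "
from h import *
print(st(-145,0,80));to(st(-53,0,80),0.077)
"
```

```text
[639.57035984  -1.94602961  80.        ]
t 8.075 pos [639.1  -2.2  80.4] yaw 0.076 F [ 2.6 -0.1 -0.8] q [-0.06  0.8   0.03  1.67 -0.03  0.68 -1.51]
shift [-0.0915 -0.0002  0.0007] turn -0.001
```

Emit:
move_arm([
  [[-0.01,0,0],0],
  [[-0.02,0,0],0],
  [[-0.03,0,0],0],
  [[-0.04,0,0],0],
  [[-0.045,0,0],0],
])

```text
clock: 8.7
eef_pos: [593.5, -5.9, 80.6]
tool_rot: [3.141, 0.004, 0.076]
force: [3.6, -0.9, -3.5]
width: -0.3
```

Emit:
move_arm([
  [[-0.005,0,0],0],
  [[-0.01,0,0],0],
  [[-0.015,0,0],0],
  [[-0.02,0,0],0],
  [[-0.025,0,0],0],
])

```text
clock: 9.32
eef_pos: [569.5, -7.8, 80.8]
tool_rot: [3.141, 0.002, 0.076]
force: [5.8, -0.6, -4.8]
width: -0.3
```

```bash
python3 -c "
from h import *
to(st(-53,0,80),0.077)
"
```

```text
t 9.325 pos [569.5  -7.8  80.8] yaw 0.076 F [ 5.8 -0.6 -4.8] q [-0.05  0.72  0.02  1.87 -0.03  0.55 -1.51]
shift [-0.0217 -0.0005  0.0008] turn -0.001
```

Emit:
move_arm([
  [[-0.004,0,0],0],
  [[-0.008,0,0],0],
  [[-0.01,0,0],0],
  [[-0.01,0,0],0],
])

```text
clock: 9.82
eef_pos: [560.3, -8.6, 80.9]
tool_rot: [3.141, 0.0, 0.076]
force: [5.8, -1.2, -5.0]
width: -0.1
```

Emit:
move_arm([
  [[-0.004,0,0],0],
  [[-0.006,0,0],0],
  [[-0.006,0,0],0],
])

```text
clock: 10.2
eef_pos: [556.4, -8.9, 81.1]
tool_rot: [3.14, -0.004, 0.076]
force: [8.0, 0.2, -7.2]
width: -0.1
```

```bash
python3 -c "
from h import *
to(st(-53,0,80),0.077)
b=get_image('side')[150:240,235:365];cv2.imwrite('pics/s3.png',cv2.resize(b,None,fx=6,fy=6,interpolation=cv2.INTER_CUBIC))
"
```

```text
t 10.2 pos [556.4  -8.9  81.1] yaw 0.076 F [ 8.   0.2 -7.2] q [-0.05  0.71  0.02  1.91 -0.02  0.52 -1.51]
shift [-0.0086 -0.0005  0.0011] turn -0.001
```

View pics/s3.png

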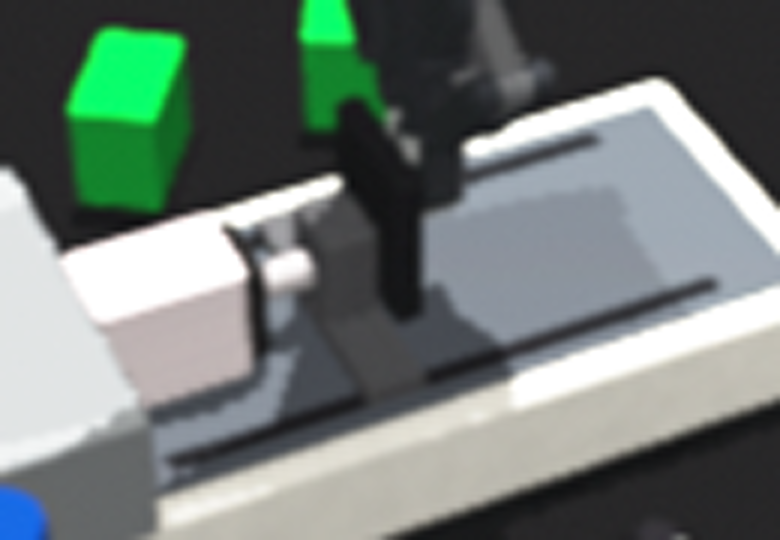

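Emit:
move_arm([
  [[-0.003,0,0],0],
  [[-0.006,0,0],0],
  [[-0.009,0,0],0],
  [[-0.009,0,0],0],
  [[-0.009,0,0],0],
])

```text
clock: 10.88
eef_pos: [551.6, -9.2, 81.5]
tool_rot: [3.14, -0.013, 0.077]
force: [11.4, 0.9, -9.1]
width: -0.2
```

```bash
python3 -c "
from h import *
to(st(-53,0,80),0.077)
b=get_image('side')[150:240,235:365];cv2.imwrite('pics/s4.png',cv2.resize(b,None,fx=6,fy=6,interpolation=cv2.INTER_CUBIC))
to(st(-53,0,80),0.077)
"
```

```text
t 10.875 pos [551.6  -9.2  81.5] yaw 0.077 F [11.4  0.9 -9.1] q [-0.05  0.7   0.02  1.93 -0.02  0.5  -1.51]
shift [-0.0037 -0.0005  0.0014] turn -0.0
t 10.925 pos [551.6  -9.2  81.4] yaw 0.077 F [11.6 -0.  -8.8] q [-0.05  0.7   0.02  1.93 -0.02  0.5  -1.51]
shift [-0.0037 -0.0004  0.0014] turn -0.0
```

View pics/s4.png

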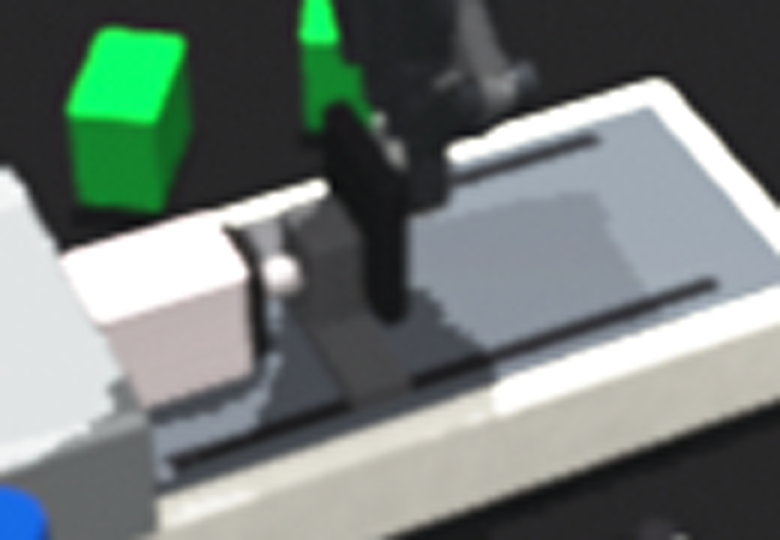

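Emit:
move_arm([
  [[-0.005,0,0],0],
  [[-0.007,0,0],0],
  [[-0.0085,0,0],0],
  [[-0.0085,0,0],0],
  [[-0.0085,0,0],0],
])

```text
clock: 11.55
eef_pos: [548.5, -9.4, 82.0]
tool_rot: [3.14, -0.023, 0.077]
force: [14.2, -0.2, -10.9]
width: -0.2
```

```bash
python3 -c "
from h import *
to(st(-53,0,80),0.077)
for n,(r,c) in dict(side=(150,235)).items():
  b=get_image('side')[r:r+90,c:c+130];cv2.imwrite('pics/s5.png',cv2.resize(b,None,fx=6,fy=6,interpolation=cv2.INTER_CUBIC))
to(st(-53,0,80),0.077)
"
```

```text
t 11.55 pos [548.5  -9.4  82. ] yaw 0.077 F [ 14.2  -0.2 -10.9] q [-0.05  0.69  0.02  1.95 -0.02  0.48 -1.5 ]
shift [-0.0006 -0.0004  0.0019] turn 0.0
t 11.6 pos [548.5  -9.4  81.9] yaw 0.077 F [ 13.3   0.1 -10.3] q [-0.05  0.69  0.02  1.95 -0.02  0.48 -1.5 ]
shift [-0.0006 -0.0005  0.0019] turn 0.0
```

View pics/s5.png

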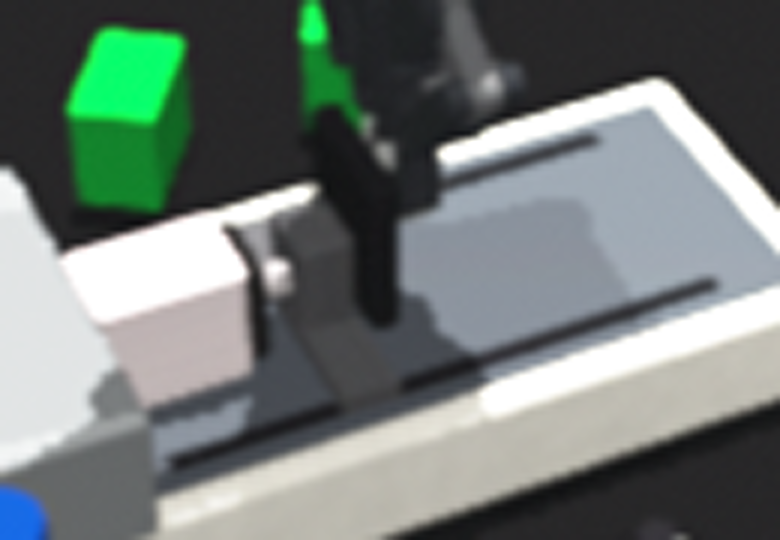

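Emit:
move_arm([
  [[-0.0055,0,0.001],0],
  [[-0.0055,0,0.001],0],
  [[-0.0055,0,0.001],0],
  [[-0.0055,0,0.001],0],
  [[-0.0055,0,0.001],0],
])

```text
clock: 12.22
eef_pos: [549.0, -9.4, 82.1]
tool_rot: [3.139, -0.035, 0.077]
force: [13.8, 0.1, -7.2]
width: -0.3
```

Emit:
move_arm([
  [[-0.005,0,0.001],0],
  [[-0.005,0,0.001],0],
  [[-0.005,0,0.001],0],
  [[-0.005,0,0.001],0],
  [[-0.005,0,0.001],0],
])

```text
clock: 12.85
eef_pos: [550.0, -9.3, 82.2]
tool_rot: [3.139, -0.047, 0.078]
force: [13.1, 0.4, -5.7]
width: 0.1
```

```bash
python3 -c "
from h import *
to(st(-53,0,80),0.077)
"
```

```text
t 12.85 pos [550.   -9.3  82.2] yaw 0.078 F [13.1  0.4 -5.7] q [-0.05  0.69  0.02  1.97 -0.02  0.44 -1.5 ]
shift [-0.0022 -0.0004  0.0021] turn 0.001
```

```bash
python3 -c "
from h import *
for i in range(45):
  im=get_image('side')
  if i%11==0: to(st(-53,0,80),0.077)
cv2.imwrite('pics/s6.png',im)
a=cv2.imread('pics/s5.png');b=cv2.resize(im[150:240,235:365],None,fx=6,fy=6,interpolation=cv2.INTER_CUBIC)
print(abs(a.astype(int)-b).mean())
g=lambda m:cv2.cvtColor(m,cv2.COLOR_BGR2GRAY)[255:300,240:340].mean(0).astype(int)[::4]
print(g(a),g(b))
"
```

```text
t 12.9 pos [550.   -9.3  82.2] yaw 0.078 F [13.5  0.5 -5.5] q [-0.05  0.69  0.02  1.97 -0.02  0.44 -1.5 ]
shift [-0.0022 -0.0004  0.0021] turn 0.001
t 13.45 pos [550.   -9.3  82.2] yaw 0.078 F [12.9  1.3 -5.9] q [-0.05  0.69  0.02  1.97 -0.02  0.44 -1.5 ]
shift [-0.0022 -0.0005  0.0021] turn 0.001
t 14.0 pos [550.   -9.3  82.2] yaw 0.078 F [13.6  0.8 -5.5] q [-0.05  0.69  0.02  1.97 -0.02  0.44 -1.5 ]
shift [-0.0022 -0.0004  0.0021] turn 0.001
t 14.55 pos [550.   -9.3  82.2] yaw 0.078 F [13.7 -0.4 -7. ] q [-0.05  0.69  0.02  1.97 -0.02  0.44 -1.5 ]
shift [-0.0022 -0.0005  0.0021] turn 0.001
t 15.1 pos [550.   -9.3  82.2] yaw 0.078 F [13.   0.6 -6.2] q [-0.05  0.69  0.02  1.97 -0.02  0.44 -1.5 ]
shift [-0.0022 -0.0004  0.0021] turn 0.001
1.797369420702754
[208 160  99  56  54  85 130 171 186 183 166 148 116  83  64  58  61  63
  63  62  62  60  60  60  60] [208 160  99  54  51  82 129 174 191 190 170 146 119  90  70  59  59  61
  63  63  62  61  60  60  60]
```

Emit:
move_arm([
  [[0.02,0,0],0],
  [[0.05,0,0],0],
  [[0.08,0,0],0],
  [[0.105,0,0],0],
  [[0.11,0,0],0],
])

```text
clock: 15.72
eef_pos: [658.9, -0.5, 87.0]
tool_rot: [3.139, -0.044, 0.078]
force: [-0.2, 0.1, -0.4]
width: -0.1
```

Emit:
move_arm([
  [[0,0,-0.05],0],
  [[0,0,-0.1],0],
  [[0,0,-0.12],0],
  [[0,0,-0.12],0],
], claw=0.6)

```text
clock: 16.23
eef_pos: [652.6, -0.8, 208.2]
tool_rot: [3.139, -0.045, 0.078]
force: [-0.8, 0.4, -0.2]
width: 51.2
```

```bash
python3 -c "
from h import *
get_image('side');to(st(35,0,200),0.077); print(read_state()['tool_rot'])
"
```

```text
t 16.275 pos [651.9  -0.7 206.6] yaw 0.078 F [-0.3 -0.6 -0.2] q [-0.06  0.64  0.03  1.58 -0.02  0.88 -1.51]
shift [-1.925e-01  1.000e-04 -1.600e-03] turn 0.001
[ 3.13949963 -0.04232174  0.07789126]
```

Emit:
move_arm([
  [[-0.06,0,0],0],
])

```text
clock: 16.4
eef_pos: [593.1, -4.8, 201.9]
tool_rot: [3.14, -0.043, 0.079]
force: [-1.3, 0.4, -1.1]
width: 51.3
```

Emit:
move_arm([
  [[-0.06,0,0],0],
])

```text
clock: 16.52
eef_pos: [529.5, -9.7, 197.1]
tool_rot: [3.14, -0.038, 0.079]
force: [0.2, -1.2, 0.0]
width: 51.1
```

Emit:
move_arm([
  [[0,0,0],0],
])

```text
clock: 16.65
eef_pos: [520.5, -10.4, 194.1]
tool_rot: [3.14, -0.024, 0.078]
force: [0.3, 0.6, 1.0]
width: 51.5
```

Emit:
move_arm([
  [[0,0,0],0],
])

```text
clock: 16.77
eef_pos: [519.7, -10.4, 193.2]
tool_rot: [3.141, -0.022, 0.078]
force: [0.4, -0.2, 0.3]
width: 51.2
```

Emit:
move_arm([
  [[0,0,0.05],0],
])

```text
clock: 16.9
eef_pos: [524.4, -10.3, 144.7]
tool_rot: [3.14, -0.03, 0.078]
force: [0.5, -0.1, -0.9]
width: 51.5
```

Emit:
move_arm([
  [[0,0,-0.05],0],
])

```text
clock: 17.02
eef_pos: [516.3, -10.1, 181.7]
tool_rot: [3.142, -0.001, 0.079]
force: [0.6, 0.8, 0.8]
width: 51.0
```

Emit:
move_arm([
  [[0,0,0],0],
])

```text
clock: 17.15
eef_pos: [519.7, -10.1, 182.3]
tool_rot: [3.141, -0.005, 0.079]
force: [0.1, 0.3, -0.5]
width: 51.2
```

```bash
python3 -c "
from h import *
im=get_image('side');to(st(34,0,110),0.077)
cv2.imwrite('pics/s7.png',im)
T=wT();im=get_image('wrist')
cv2.imwrite('pics/w3.png',im[100:400,150:490])
for p in [(60,0,91),(60,-16,90),(60,16,90),(10,-16,90),(10,16,90)]: print(p,np.round(proj('wrist',st(*p),T)-[150,100],0))
"
```

```text
t 17.2 pos [516.9  -9.9 180. ] yaw 0.079 F [-0.8  0.1 -1.7] q [-0.05  0.51  0.03  1.94 -0.02  0.69 -1.51]
shift [-0.0561  0.0014  0.0701] turn 0.002
(60, 0, 91) [172. 189.]
(60, -16, 90) [154. 189.]
(60, 16, 90) [190. 189.]
(10, -16, 90) [154. 137.]
(10, 16, 90) [192. 137.]
```

View pics/w3.png

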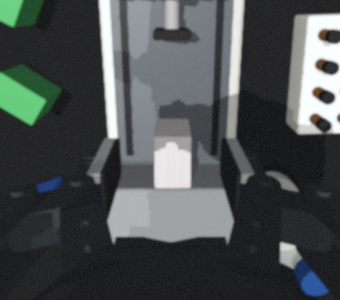

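Emit:
move_arm([
  [[-0.03,0.0,0.03],0],
  [[-0.055,0.001,0.06],0],
  [[-0.055,0.001,0.06],0],
  [[-0.055,0.001,0.06],0],
])

```text
clock: 17.75
eef_pos: [463.5, -15.1, 121.2]
tool_rot: [-3.142, -0.002, 0.079]
force: [0.8, -0.6, 1.0]
width: 51.0
```

```bash
python3 -c "
from h import *
im=get_image('side');to(st(34,0,57),0.077);print(read_state()['tool_rot'])
"
```

```text
t 17.8 pos [463.9 -15.1 121.4] yaw 0.079 F [0.1 0.5 0.1] q [-0.04  0.55  0.02  2.13 -0.02  0.46 -1.5 ]
shift [-0.0031  0.0004  0.0644] turn 0.002
[ 3.14157684e+00 -2.97571581e-03  7.90580180e-02]
```

Emit:
move_arm([
  [[0.001,0.0,0.03],0.002],
  [[0.001,0,0.055],0.002],
  [[0.001,0,0.064],0.002],
  [[0.001,0,0.064],0.002],
  [[0.001,0,0.064],0.002],
])

```text
clock: 18.42
eef_pos: [466.0, -14.9, 58.3]
tool_rot: [3.141, -0.005, 0.077]
force: [-0.0, 0.1, -0.4]
width: 51.2
```

Emit:
move_arm([
  [[0,0,0],0],
  [[0,0,0],0],
  [[0,0,0],0],
], claw=0.1)

```text
clock: 18.8
eef_pos: [466.9, -15.0, 59.4]
tool_rot: [3.141, -0.007, 0.077]
force: [-0.8, -0.2, 6.8]
width: 31.4
```

```bash
python3 -c "
from h import *
to(st(15,0,62),0.077);s=read_state();print(s['tool_rot'],s['width'])
"
```

```text
t 18.8 pos [466.9 -15.   59.4] yaw 0.077 F [-0.8 -0.2  6.8] q [-0.04  0.67  0.01  2.16 -0.03  0.3  -1.5 ]
shift [ 0.0132  0.0003 -0.0025] turn 0.0
[ 3.1412931  -0.00708123  0.07703973] 31.434000828843985
```

Emit:
move_arm([
  [[0.002,0,-0.006],0],
  [[0.01,0,-0.008],0],
  [[0.018,0,-0.008],0],
  [[0.018,0,-0.008],0],
])

```text
clock: 19.3
eef_pos: [485.9, -13.4, 67.4]
tool_rot: [3.141, -0.008, 0.077]
force: [-0.1, -0.6, -1.5]
width: 31.6
```

Emit:
move_arm([
  [[0,0,0],-0.17],
  [[0,0,0],-0.34],
  [[0,0,0],-0.51],
  [[0,0,0],-0.68],
  [[0,0,0],-0.79],
])

```text
clock: 19.92
eef_pos: [485.4, -13.6, 67.1]
tool_rot: [3.136, -0.005, 0.871]
force: [-1.1, -0.1, -2.3]
width: 31.5
```

```bash
python3 -c "
from h import *
to(st(10,-7,66),0.077+np.pi/2);s=read_state();print(s['tool_rot'],s['width'])
"
```

```text
t 19.925 pos [485.4 -13.6  67.1] yaw 0.871 F [-1.1 -0.1 -2.3] q [ 0.09  0.67 -0.17  2.11  0.29  0.38 -1.02]
shift [ 0.0046 -0.005   0.0011] turn -0.777
[ 3.13635562 -0.00476465  0.87121955] 31.523401864729557
```

Emit:
move_arm([
  [[0.002,-0.002,0],-0.17],
  [[0.004,-0.004,0],-0.34],
  [[0.005,-0.005,0],-0.51],
  [[0.005,-0.005,0],-0.68],
  [[0.005,-0.005,0],-0.777],
])

```text
clock: 20.55
eef_pos: [484.3, -6.8, 66.8]
tool_rot: [3.136, 0.0, 1.652]
force: [-0.1, -0.0, -1.8]
width: 31.4
```

```bash
python3 -c "
from h import *
get_image('side');to(st(10,-7,60),0.077+np.pi/2);s=read_state();print(s['tool_rot'],s['width'])
"
```

```text
t 20.6 pos [484.3  -6.9  66.7] yaw 1.654 F [ 0.4 -0.6 -1.8] q [ 0.2   0.69 -0.36  2.11  0.57  0.43 -0.53]
shift [-0.      0.0002  0.0067] turn 0.006
[3.13570375e+00 2.44087522e-04 1.65372227e+00] 31.0078226734004
```

Emit:
move_arm([
  [[0,0,0.003],0.006],
  [[0,0,0.006],0.006],
  [[0,0,0.008],0.006],
  [[0,0,0.008],0.006],
])

```text
clock: 21.1
eef_pos: [484.1, -7.0, 59.4]
tool_rot: [3.136, 0.001, 1.647]
force: [-2.2, -1.0, 9.5]
width: 31.1
```

Emit:
move_arm([
  [[0,0,0],0],
  [[0,0,0],0],
], claw=0.52)

```text
clock: 21.35
eef_pos: [484.3, -6.9, 59.4]
tool_rot: [3.135, 0.001, 1.647]
force: [0.7, 0.3, 0.1]
width: 44.6
```

Emit:
move_arm([
  [[0,0,-0.03],0],
  [[0,0,-0.08],0],
  [[0,0,-0.13],0],
  [[0,0,-0.13],0],
])

```text
clock: 21.85
eef_pos: [486.0, -6.4, 192.7]
tool_rot: [3.128, 0.002, 1.647]
force: [-0.5, -0.1, -0.9]
width: 44.3
```

```bash
python3 -c "
from h import *
get_image('side');to(st(-75,0,205),0.077);s=read_state();print(s['tool_rot'],s['width'])
"
```

```text
t 21.9 pos [484.5  -6.9 190.8] yaw 1.646 F [ 0.3 -0.6 -0.8] q [ 0.35  0.5  -0.56  2.01  0.39  0.73 -0.38]
shift [-0.0069  0.0852 -0.0134] turn 1.569
[3.13200211e+00 2.04511138e-03 1.64646736e+00] 44.26407959526918
```

Turn the tool back while moving away, then look from above.

Emit:
move_arm([
  [[0,0.02,-0.005],0.18],
  [[-0.003,0.05,-0.01],0.36],
  [[-0.005,0.085,-0.013],0.54],
  [[-0.007,0.085,-0.013],0.72],
  [[-0.007,0.085,-0.013],0.9],
], claw=0)

```text
clock: 22.52
eef_pos: [568.8, -7.8, 202.4]
tool_rot: [3.136, -0.003, 0.74]
force: [0.2, 0.6, 0.5]
width: -0.3
```

Emit:
move_arm([
  [[0,0,0],0.18],
  [[0,0,0],0.36],
  [[0,0,0],0.54],
  [[0,0,0],0.67],
  [[0,0,0],0.67],
])

```text
clock: 23.15
eef_pos: [567.8, -7.8, 200.8]
tool_rot: [3.138, -0.003, 0.072]
force: [0.4, -0.1, -0.5]
width: 0.2
```

```bash
python3 -c "
from h import *
get_image('side');to(st(-165,0,200),0.077);print(read_state()['tool_rot'])
T=wT();im=get_image('wrist')[120:320,200:440]
cv2.imwrite('pics/w4.png',cv2.resize(im,None,fx=3,fy=3,interpolation=cv2.INTER_CUBIC))
for p in [(60,0,68),(60,-62,91),(60,62,91),(-70,-15,87),(-70,15,87),(26,-25,90),(26,25,90),(-6,-25,90),(-6,25,90)]: print(p,np.round((proj('wrist',st(*p),T)-[200,120])*3,0))
"
```

```text
t 23.2 pos [568.   -7.7 201.1] yaw 0.073 F [ 0.8 -0.5  0.1] q [ 0.03  0.55 -0.11  1.79  0.08  0.81 -1.61]
shift [ 0.0918 -0.0006  0.0014] turn -0.004
[ 3.13870241 -0.00334762  0.07302048]
(60, 0, 68) [362. 563.]
(60, -62, 91) [177. 608.]
(60, 62, 91) [548. 606.]
(-70, -15, 87) [311. 229.]
(-70, 15, 87) [411. 229.]
(26, -25, 90) [285. 517.]
(26, 25, 90) [439. 516.]
(-6, -25, 90) [282. 428.]
(-6, 25, 90) [441. 427.]
```

View pics/w4.png

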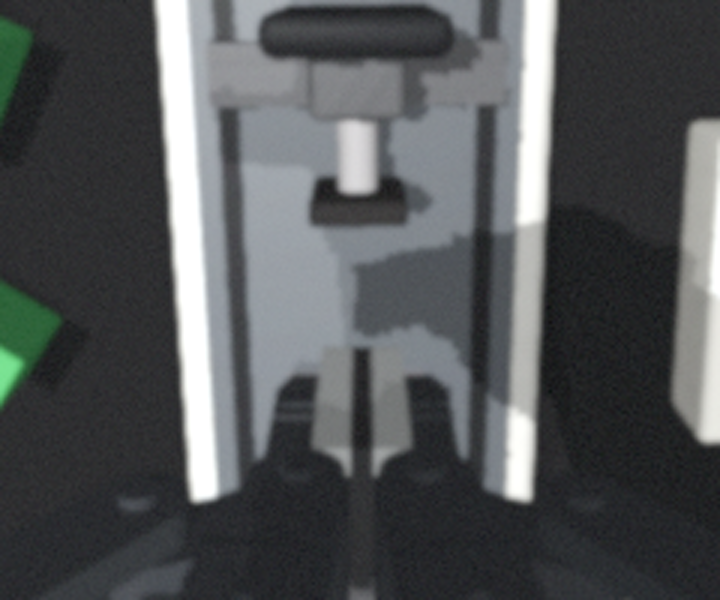

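Emit:
move_arm([
  [[0,0,0],0],
  [[0,0,0],0],
  [[0,0,0],0],
  [[0,0,0],0],
], claw=1)

```text
clock: 23.75
eef_pos: [568.2, -7.8, 201.4]
tool_rot: [3.139, -0.004, 0.073]
force: [-0.0, -1.0, -0.3]
width: 72.1
```

```bash
python3 -c "
from h import *
T=wT();im=get_image('wrist')[220:320,250:380]
M=np.zeros((580,520,3),np.uint8);M[:]=0
M[:400]=cv2.resize(im,None,fx=4,fy=4,interpolation=cv2.INTER_CUBIC)
s=get_image('side')[170:215,235:365];M[400:]=cv2.resize(s,None,fx=4,fy=4,interpolation=cv2.INTER_CUBIC)
cv2.imwrite('pics/w5.png',M)
for p in [(60,0,68),(60,-62,91),(60,62,91),(26,-25,90),(26,25,90),(-6,-25,90),(-6,25,90)]: print(p,np.round((proj('wrist',st(*p),T)-[250,220])*4,0))
to(st(-165,0,100),0.077)
"
```

```text
(60, 0, 68) [283. 351.]
(60, -62, 91) [ 35. 411.]
(60, 62, 91) [530. 408.]
(26, -25, 90) [180. 289.]
(26, 25, 90) [385. 288.]
(-6, -25, 90) [176. 171.]
(-6, 25, 90) [388. 170.]
t 23.85 pos [568.2  -7.7 201.4] yaw 0.073 F [-0.1 -0.6  0.5] q [ 0.03  0.55 -0.11  1.79  0.08  0.81 -1.61]
shift [ 0.0912 -0.0009  0.1018] turn -0.004
```

View pics/w5.png

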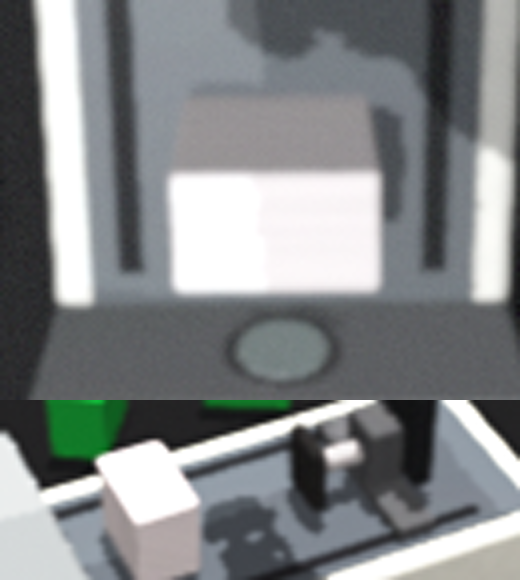

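Emit:
move_arm([
  [[0.05,-0.001,0],-0.004],
  [[0.092,-0.001,0],-0.004],
  [[0.094,-0.001,0.0],-0.004],
  [[0.094,-0.001,0.03],-0.004],
  [[0.094,-0.001,0.08],-0.004],
], claw=0)

```text
clock: 24.48
eef_pos: [663.1, -0.2, 122.8]
tool_rot: [3.139, -0.008, 0.077]
force: [0.3, 0.4, -0.8]
width: -0.5
```

```bash
python3 -c "
from h import *
get_image('side');to(st(-152,0,80),0.077);print(read_state()['tool_rot'])"
```

```text
t 24.525 pos [ 6.571e+02 -4.000e-01  1.145e+02] yaw 0.077 F [-2.4  0.4 -5.2] q [ 0.01  0.77 -0.09  1.59  0.1   0.79 -1.62]
shift [-0.0104  0.0001  0.0346] turn 0.0
[3.13929416 0.00646189 0.07703342]
```

Emit:
move_arm([
  [[0,0,0.02],0],
  [[0,0,0.035],0],
  [[-0.003,0,0.035],0],
  [[-0.005,0,0.035],0],
])

```text
clock: 25.02
eef_pos: [652.4, -0.9, 80.8]
tool_rot: [3.139, 0.005, 0.077]
force: [-0.6, 0.1, -0.1]
width: 0.0
```

```bash
python3 -c "
from h import *
get_image('side');to(st(-35,0,80),0.077);print(read_state()['tool_rot'])"
```

```text
t 25.075 pos [652.3  -1.   80.9] yaw 0.077 F [-0.   0.2 -0.6] q [ 0.01  0.81 -0.09  1.62  0.1   0.72 -1.62]
shift [-0.1227  0.      0.0015] turn 0.0
[3.13913987 0.00482557 0.07703321]
```

Emit:
move_arm([
  [[-0.012,0,0],0],
  [[-0.025,0,0],0],
  [[-0.038,0,0],0],
  [[-0.051,0,0],0],
  [[-0.063,0,0],0],
])

```text
clock: 25.7
eef_pos: [590.6, -5.9, 82.1]
tool_rot: [3.139, 0.0, 0.077]
force: [5.2, -1.2, -2.5]
width: 0.0
```

Emit:
move_arm([
  [[-0.007,0,0],0],
  [[-0.014,0,0],0],
  [[-0.021,0,0],0],
  [[-0.028,0,0],0],
  [[-0.035,0,0],0],
])

```text
clock: 26.32
eef_pos: [557.4, -8.6, 82.7]
tool_rot: [3.139, -0.004, 0.077]
force: [6.7, -0.1, -1.9]
width: -0.1
```

```bash
python3 -c "
from h import *
to(st(-35,0,80),0.077);print(read_state()['tool_rot'])"
```

```text
t 26.325 pos [557.4  -8.6  82.7] yaw 0.077 F [ 6.7 -0.1 -1.9] q [ 0.02  0.7  -0.08  1.91  0.11  0.53 -1.64]
shift [-0.0276 -0.0003  0.0026] turn -0.0
[ 3.13885207 -0.00374211  0.07694235]
```

Emit:
move_arm([
  [[-0.007,0,0.001],0],
  [[-0.014,0,0.001],0],
  [[-0.021,0,0.001],0],
  [[-0.027,0,0.001],0],
  [[-0.029,0,0.001],0],
])

```text
clock: 26.95
eef_pos: [533.8, -10.5, 82.9]
tool_rot: [3.139, -0.015, 0.077]
force: [13.6, 0.1, -4.2]
width: 0.0
```

```bash
python3 -c "
from h import *
for i in range(6): get_image('side')
to(st(-35,0,80),0.077);print(read_state()['tool_rot'])"
```

```text
t 27.25 pos [534.  -10.5  82.9] yaw 0.077 F [12.4 -0.2 -4. ] q [ 0.02  0.68 -0.08  1.98  0.12  0.47 -1.64]
shift [-0.0041 -0.0004  0.0028] turn 0.0
[ 3.13877314 -0.01487945  0.07717911]
```

Emit:
move_arm([
  [[-0.006,0,0.001],0],
  [[-0.008,0,0.001],0],
  [[-0.0095,0,0.001],0],
  [[-0.0095,0,0.001],0],
  [[-0.0095,0,0.001],0],
])

```text
clock: 27.88
eef_pos: [531.2, -10.7, 83.1]
tool_rot: [3.139, -0.028, 0.077]
force: [14.4, -0.7, -5.8]
width: 0.1
```

```bash
python3 -c "
from h import *
for i in range(6): s=get_image('side')
to(st(-35,0,80),0.077);print(read_state()['tool_rot'])
c=get_image('scene')
M=np.zeros((600,800,3),np.uint8)
M[:400,:]=cv2.resize(s[160:225,230:360],(800,400),interpolation=cv2.INTER_CUBIC)
M[400:]=cv2.resize(c[130:200,270:410],(400,200),interpolation=cv2.INTER_CUBIC).repeat(1,0)[:, :].copy() if 0 else 0
w=get_image('wrist')
M[400:,:400]=cv2.resize(c[130:200,270:410],(400,200),interpolation=cv2.INTER_CUBIC)
M[400:,400:]=cv2.resize(w[150:350,120:520],(400,200))
cv2.imwrite('pics/f.png',M)"
```

```text
t 28.175 pos [531.2 -10.7  83.1] yaw 0.077 F [13.9  0.1 -6.7] q [ 0.02  0.67 -0.08  2.    0.12  0.45 -1.64]
shift [-0.0014 -0.0004  0.003 ] turn 0.0
[ 3.13886971 -0.02810393  0.07736631]
```

View pics/f.png

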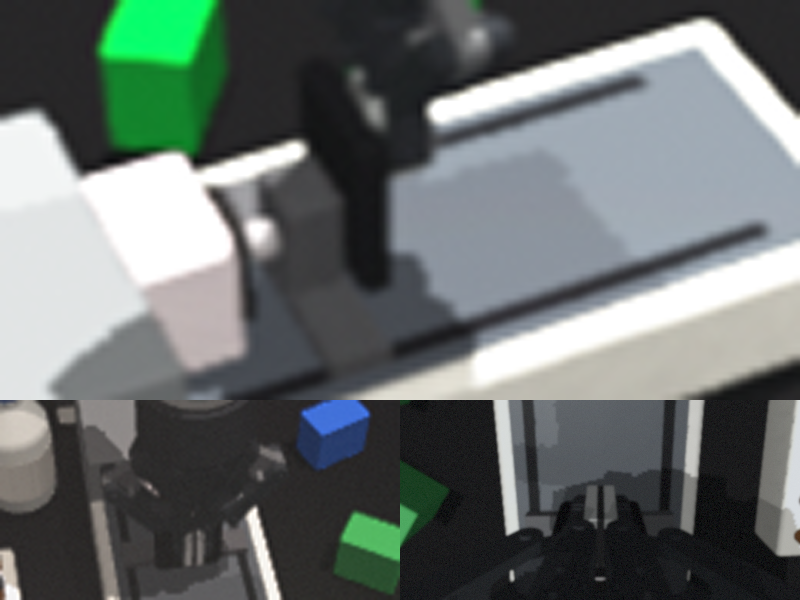

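```bash
python3 -c "
from h import *
for p in [(240,250),(185,155),(148,282)]:
  q=ray('side',230+p[0]/6.154-.5,160+p[1]/6.154-.5,90)[:2]-O;u=-np.array([np.cos(TH),np.sin(TH)]);print(np.round([q@u,q@[-u[1],u[0]]],1))
for i in range(42): get_image('side')
to(st(-35,0,80),0.077)
s=read_state(); print(np.abs(s['qd']).max())"
```

```text
[25.3 23.9]
[ 24.8 -24.3]
[55.4 25.4]
t 30.375 pos [531.2 -10.7  83.1] yaw 0.077 F [13.9 -0.6 -5.2] q [ 0.02  0.67 -0.08  2.    0.12  0.45 -1.64]
shift [-0.0014 -0.0004  0.003 ] turn 0.0
0.001829562367574402
```

Measured on the picture, the block is centred to within about 1 mm, square to the window and flush against it, and the hold is steady. Handing in.

```bash
python3 -c "
from cell import *
print(finish_job())"
```

```text
the job is handed in; nothing more can be done
None
```

The job is handed in with the arm still holding the paddle half-way in on the broad side of the block; `finish_job` gives no verdict.

- **End-on press:** I first squared and centred the block with the gripper, since it lay about 10° off. I then pushed the paddle and held it about 2.2 s at a steady 13.3 N, without touching the block. The rod had sunk about 11–12 mm.
- **Quarter turn:** The paddle sprang back. I gripped the block, lifted and turned it 90°, and set it upright in front of the window.
- **Side-on press:** I pushed it flat against the window and held it, steady for over 2 s before handing in, at about 13.9 N. The side picture puts the block's rear corners at y = +24 and -24 mm, so it is centred to about 1 mm and square.

**Where the checks disagreed:** the rod depth at the final hold reads about 11 mm from tool position and from the picture. Force suggests 12–13 mm. Both are well short of the 24 mm stop. During the presses the tool tilted slightly, up to 0.047 rad in the first press and 0.028 rad in the second, from the arm giving way under load. The last picture could not check the bystanders fully. The arm stayed clear of the glassware, rack and coloured blocks throughout.

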